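# Brush out the dust cup and snap its cover on

### The arm

A 6-joint arm with a two-finger parallel gripper is mounted at the origin on the work surface. World frame = base frame: x ahead of the robot, y to its left, z up, the work surface at z = 0. Lengths are in m, angles in rad, forces in N, time in s.
With the tool pointing down it reaches from about 0.35 to 0.975 m from the base axis. Payload 4.9 kg.
Tool frame: the origin (TCP) lies on the centre line of the jaws, within the pads' length; the fingertips stand 11 mm ahead of it and the grasp point (between the pads) lies 8 mm behind it (manip.finger_overhang is the distance from the TCP to the fingertips, in m); y points along the fingers, z is the direction in which the jaws open and shut, and the axes are right-handed (so a half turn about y gives the same grasp; the last joint's range is limited). The gripper opens to 85 mm and grips with 20 to 120 N. Pads are 22 mm wide; open, the fingers measure 114 mm over their backs; the gripper's body (76 mm by 85 mm) begins 54 mm behind the grasp point. The pads swing forward as they close: fully open they stand 13 mm farther back than shut.
Start: joints at [1.163, 0.053, 1.613, -0, 1.476, -0.119], TCP at [0.178, 0.599, 0.242] pointing down, gripper open.
Joint ranges: [-3.01, 3.01], [-1.01, 2.22], [0.06, 2.58], [-1.02, 4.17], [0.09, 2.62], [-3.14, 3.14]. Speed limits (rad/s): [2.57, 2.57, 3.14, 3.14, 3.14, 3.14].

### API

Orientations are given as a unit quaternion [w, x, y, z].
In Python, from plant import readout, cams, workorder, manip gives the robot as it stands.
- The arm moves only by the tool play_rows, never from a script. Its arguments are lists of equal length, an entry for each row: "slide": the shift along the tool's x, y, z in cm, a list of three; "yaw": the turn about the tool's y in degrees; "grip": the closure, from -1 (fully open) to 1 (shut), so that 0 is half open. In form: {"slide": [[x, y, z], ...], "yaw": [yaw, ...], "grip": [grip, ...]}. A call has 1 to 12 rows; each row shifts and turns the commanded pose from where the row before left it, along the tool's axes as they then stand; what a row does not reach is not made up. A row lasts 1/10 s, in which the tool goes at most 50 mm and 8.59 degrees, less where a joint would pass 70% of its speed; a pose out of reach is approached as far as the arm can. A call with a gripper value outside its range is refused whole. The fingers move at their own pace and stop on an object; the grip force is fixed at half the most. Time passes only in rows, so rows that do not move let the fingers close. It gives the time, the measured TCP pose, the force and the opening at its end, in the units of the state.
- readout.state(): the state, without advancing time (a new reading comes with each control period).
- cams.grab_frame(name): name is "scene" or "top"; returns a dict with "image" (420x560x3 uint8, red, green, blue), "mtx" (3x3 intrinsics, pixels), "R" (3x3) and "t" (3): a world point X has camera coordinates R X + t. Camera axes: x right, y down, z forward; pixel columns grow to the right and rows downward; lengths in m; the calibration is good to about 2 mm. A picture is of the moment at which its call begins. There is no depth.
- workorder.job_done(): hands the job in, once; it reports no verdict.
The state is a dict: "time": time; "joint_pos": joint angles; "joint_vel": joint speeds; "joint_efforts": joint torques, N m; "tool_pos": TCP position; "tool_rot": TCP orientation; "contact_force": force on the tool from outside, world axes, zero at the start; "ft_torque": the same for the moment, N m; "gripper_width": opening from 0.0 (shut) to 1.0 (fully open).
Only numpy, scipy, OpenCV 4.12 (cv2) and the standard library are available. Lean on these libraries where they do the work, as an engineer would, in place of code of your own. Each camera call takes 0.05 s, during which the arm holds its last target.

### The job

Brush out the emptied dust cup: take the bottle brush from its tin, run it from the floor of the cup up to the rim twice, and stand it upright in the tin again. Then take the cup's cover by its hose spigot, set it on the cup and press it straight down until the force suddenly drops as the hooks give way, and keep pressing until it sits flat on the rim under all four hooks; finish like that, still gripping the spigot and pushing the cover firmly down. Leave the tin and everything else on the bench where it is.

Things in the scene. Friction and masses are not known exactly. Their poses are not given: they have to be found in the camera images.
- dust_cup: Grey plastic dust-separator cup fixed upright on a 110 x 110 x 8 mm aluminium foot plate, a 34 mm inlet stub on its +x side. Round, 86 mm outside, 78 mm bore. Four sprung snap hooks stand outside its rim at 45, 135, 225 and 315 degrees about z; they rise 18 mm above the rim and to 53 mm from the axis. Origin on the cup's axis, at the plate's underside; z up.
- cup_rim (a point): Centre of the cup's mouth, in the plane of the rim, 113 mm above the bench. Heights of the cover's flange underside over it while pressing: about 12 mm, it meets the hooks' slopes; 9 mm, the force peaks at 10 to 20 N and drops; then the noses ride on the flange's edge; 2 mm, they snap in over it; 0, it lands on the rim.
- cup_floor (a point): Centre of the cup's inner floor (14 mm above the bench, 99 mm below the rim).
- hook0 (a joint): Snap hook at 45 degrees: 14 mm wide sprung upright with an inward nose, sloping on top (a lead-in), tip 43.5 mm from the cup's axis, flat underside 6 mm above the rim. Joint value (rad): 0 at rest, about 0.05 to 0.06 when the cover's flange bends it outward, 0 again once it has snapped in over the flange.
- hook1 (a joint): Snap hook at 135 degrees, same as hook0.
- hook2 (a joint): Snap hook at 225 degrees, same as hook0.
- hook3 (a joint): Snap hook at 315 degrees, same as hook0.
- cover: Grey plastic cover of the cup, 0.1 to 0.16 kg, loose, lying spigot up on the bench. From below: tapered plug 69 to 74 mm across, 14 mm tall, that enters the bore; round flange 92 mm across, 4 mm thick; upright hose spigot 35 mm across, from 18 to 64 mm above the underside, six small ribs at its root (look only). Its turn does not matter. Origin at the centre of the plug's underside, z up.
- cover_seat (a point): Centre of the flange's underside, 14 mm above the cover's origin; it lies in the plane of the cup's rim, at cup_rim, when the cover is home.
- cover_spigot (a point): Point on the spigot's axis to grip it, 46 mm above the cover's origin, 28 mm above the flange's upper face, 18 mm below the spigot's end.
- brush: Bottle brush 200 mm long, about 0.11 kg, standing upright, bristles down, in the tin. Tan bristle head 70 mm across, 80 mm long (soft outside; stiff core 44 mm across with a flat end, on which it stands), 16 mm ferrule, then a round wooden handle 20 mm across from 98 to 200 mm. Origin at the centre of the head's lower end, z up along the handle.
- brush_tip (a point): Centre of the head's lower end (the brush's origin).
- brush_grip (a point): Point on the handle's axis to grip it, 165 mm above the brush's lower end.
- tin: Open steel tin in which the brush stands, 96 mm across (100 at its beads), 56 mm tall, wall 3 mm, inner floor 4 mm above its underside, 0.3 kg, loose. Origin at the centre of its underside. Tin and cover may swap sides of the cup between starts.
- reducer: Bystander: grey plastic hose reducer, flange 58 mm across, 25 mm tube, 42 mm tall; not the cover.
- knife: Bystander: grey utility knife, 150 mm long, 20 mm tall, lying along its x axis.
- lattice: Bystander: light wood lattice panel, 130 x 130 x 14 mm, lying flat.
- sand_block: Bystander: cork sanding block, 110 x 65 x 34 mm.
- glue: Bystander: white glue bottle, 62 mm across, 170 mm tall.
- spray_can: Bystander: grey spray can, 65 mm across, 165 mm tall.
- rule: Bystander: flat steel rule, 300 x 30 x 3 mm, lying along its y axis.
Not all that is in view belongs to the job. Leave any orange look-alike of the cover alone.

How it is judged:
By the outcome, as a careful person would: the job done as asked, in the order asked, and still so for the second after the job is handed in, while the arm keeps its last pose, push and grip.
It also fails if it takes over 72 s, if anything falls off the work surface, if the arm or the gripper's body presses on something with over 40 N, if the wrist force passes 120 N, or if a joint passes its speed limit or range.

## Working session

There is one attempt and no reset: what is moved stays moved. The work goes in short steps, Python scripts to look and compute and a tool call to move; the robot and the scene stay as the last step left them, time stands still between calls to the robot, and variables do not carry over. Pictures are saved under pics/ and viewed, and the job is handed in when it is done.

Besides the shell and the picture viewer there is one more tool, called after ">>>" as name(argument=value, ...), one argument or row to a line, values as JSON. play_rows: Moves the arm, as the interface text tells. Its arguments: {"type":"object","properties":{"slide":{"type":"array","items":{"type":"array","items":{"type":"number"}}},"yaw":{"type":"array","items":{"type":"number"}},"grip":{"type":"array","items":{"type":"number"}}},"required":["slide","yaw","grip"]}

```bash
ls; mkdir -p pics
python3 - <<'E'
from plant import readout,cams,manip
import cv2
print(readout.state()); print(manip.finger_overhang)
for n in("scene","top"):
    f=cams.grab_frame(n); cv2.imwrite(f"pics/{n}0.png",cv2.cvtColor(f["image"],cv2.COLOR_RGB2BGR)); print(n,f["mtx"],f["R"],f["t"])
E
```

```text
pics
{'time': 0.0, 'joint_pos': array([ 1.16300021e+00,  5.33530014e-02,  1.61432164e+00, -1.00859310e-05,
        1.47599896e+00, -1.18983787e-01]), 'joint_vel': array([ 4.46425277e-04,  9.31165970e-04,  2.27812956e-04,  3.70632034e-04,
        3.64508411e-05, -1.11628796e-03]), 'joint_efforts': array([ 3.51657563e-04, -3.93688345e+01, -3.70174491e+01, -1.73623703e-04,
        7.08846506e-03,  1.21199434e-05]), 'tool_pos': array([0.17775668, 0.59855046, 0.24104888]), 'tool_rot': array([-0.69903528,  0.70045784, -0.10194379,  0.10156755]), 'contact_force': array([ 0.28908836, -0.83912549, -0.33393615]), 'ft_torque': array([-0.09280218,  0.03921936, -0.01030013]), 'gripper_width': 0.9995808247093735}
0.011
scene [[505.32455721   0.         282.66268639]
 [  0.         505.32455721 211.82395542]
 [  0.           0.           1.        ]] [[ 0.59464775  0.80380312  0.0171637 ]
 [ 0.57150543 -0.40758753 -0.71221762]
 [-0.56548704  0.43332776 -0.70174886]] [-0.35826185 -0.21400653  1.61627044]
top [[451.63790021   0.         276.40706133]
 [  0.         451.63790021 206.66057151]
 [  0.           0.           1.        ]] [[-0.07391144 -0.99725853  0.003538  ]
 [-0.97598016  0.07160444 -0.205756  ]
 [ 0.20493858 -0.01866074 -0.97859693]] [0.06716228 0.54226689 1.28163045]
```

View pics/scene0.png

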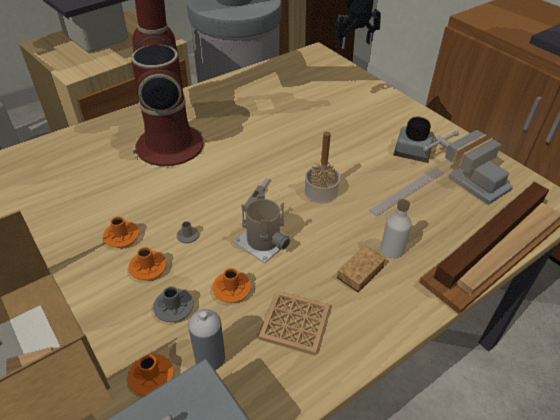

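View pics/top0.png

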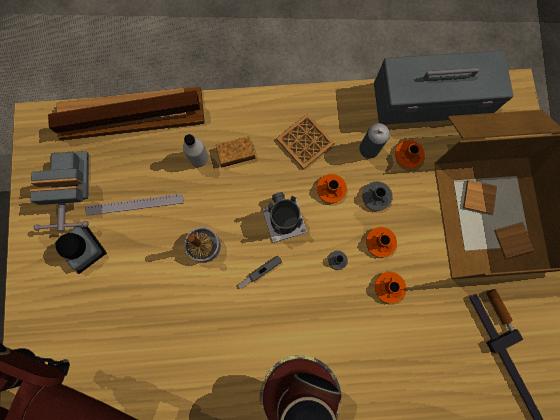

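The top view shows the tin and brush at (202,245), the cup at (285,218) and the grey cover at (376,197). The orange look-alikes are at (332,189), (381,242), (390,288) and (409,154). Next I'll enlarge these areas for measurement.

```bash
cat > h.py <<'E'
from plant import readout,cams,manip
import cv2,numpy as np
def grab(n,save=None):
    f=cams.grab_frame(n)
    if save: cv2.imwrite(f"pics/{save}.png",cv2.cvtColor(f["image"],cv2.COLOR_RGB2BGR))
    return f
def proj(f,X):
    c=f["R"]@np.array(X,float)+f["t"]; p=f["mtx"]@c; return p[:2]/p[2]
def ray(f,uv):
    d=f["R"].T@np.linalg.solve(f["mtx"],np.array([uv[0],uv[1],1.])); o=-f["R"].T@f["t"]; return o,d/np.linalg.norm(d)
def plane(f,uv,z):
    o,d=ray(f,uv); return o+d*(z-o[2])/d[2]
def tri(f,a,g,b):
    o1,d1=ray(f,a);o2,d2=ray(g,b)
    A=sum((np.eye(3)-np.outer(d,d)) for d in(d1,d2)); B=sum((np.eye(3)-np.outer(d,d))@o for o,d in((o1,d1),(o2,d2)))
    return np.linalg.solve(A,B)
def crop(f,c,w,h,s,name,marks=()):
    im=cv2.cvtColor(f["image"],cv2.COLOR_RGB2BGR).copy(); x,y=int(c[0]-w/2),int(c[1]-h/2); x=max(x,0);y=max(y,0)
    im=cv2.resize(im[y:y+h,x:x+w],None,fx=s,fy=s,interpolation=cv2.INTER_CUBIC)
    for m in marks:
        cv2.circle(im,(int((m[0]-x+.5)*s),int((m[1]-y+.5)*s)),2,(0,255,0),-1)
    cv2.imwrite(f"pics/{name}.png",im); print(name,"origin",x,y,"scale",s)
def circ(c,z,r,n=24):
    return [(c[0]+r*np.cos(a),c[1]+r*np.sin(a),z) for a in np.linspace(0,2*np.pi,n,endpoint=False)]
E
python3 - <<'E'
from h import *
t=grab("top");s=grab("scene")
crop(t,(285,215),250,110,3.2,"tcrop",)
crop(s,(290,190),130,130,4.6,"scropA")
crop(s,(200,300),130,130,4.6,"scropB")
E
```

```text
tcrop origin 160 160 scale 3.2
scropA origin 225 125 scale 4.6
scropB origin 135 235 scale 4.6
```

View pics/tcrop.png

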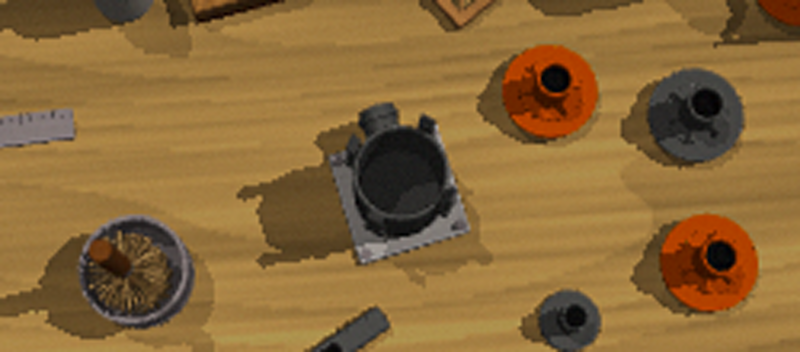

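View pics/scropA.png

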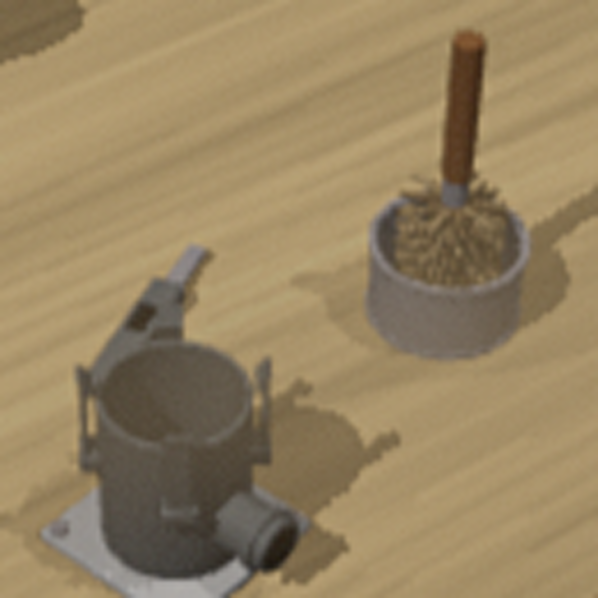

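View pics/scropB.png

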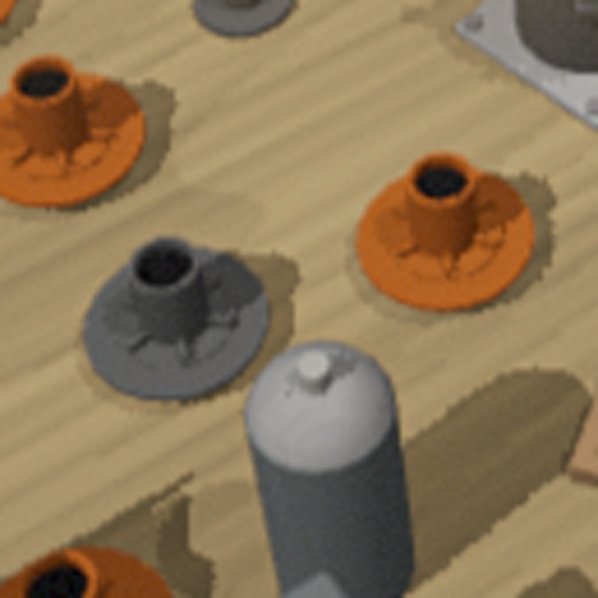

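Run:
```python
from h import *
from scipy.optimize import least_squares
t=grab("top");s=grab("scene")
P=lambda x,y,o,k:((x)/k+o[0]-.5,(y)/k+o[1]-.5)
T=lambda x,y:P(x,y,(160,160),3.2); A=lambda x,y:P(x,y,(225,125),4.6); B=lambda x,y:P(x,y,(135,235),4.6)
print("cover spig top",tri(t,T(707,103),s,B(164,264)))
print("cup rim",tri(t,T(401,172),s,A(175,394)),plane(t,T(401,172),.113)[:2],plane(s,A(175,394),.113)[:2])
print("handle top",tri(t,T(102,249),s,A(468,41)))
print("ferrule ",tri(t,T(124,272),s,A(456,192)))
print("tin rim",tri(t,T(137,269),s,A(448,243)),plane(t,T(137,269),.056)[:2],plane(s,A(448,243),.056)[:2])
def fit(f,seed,z,r,box,name):
    hsv=cv2.cvtColor(f["image"],cv2.COLOR_RGB2HSV); m=((hsv[...,1]<70)).astype(np.uint8)
    x,y=map(int,seed); w=np.zeros_like(m); w[y-box:y+box,x-box:x+box]=m[y-box:y+box,x-box:x+box]
    w=cv2.morphologyEx(w,cv2.MORPH_OPEN,np.ones((2,2),np.uint8))
    cs=max(cv2.findContours(w,cv2.RETR_EXTERNAL,cv2.CHAIN_APPROX_NONE)[0],key=cv2.contourArea)[:,0]
    p=np.array([plane(f,c,z)[:2] for c in cs])
    q=least_squares(lambda v:np.hypot(*(p-v[:2]).T)-v[2],[*p.mean(0),r],loss="soft_l1",f_scale=.002).x
    print(name,len(cs),q)
fit(t,T(696,115),.016,.046,25,"cover top");fit(s,B(176,320),.016,.046,28,"cover scene")
fit(t,T(137,269),.056,.05,25,"tin top")
```

```text
cover spig top [ 0.5658314  -0.28472752  0.06595042]
cup rim [0.51213156 0.00455162 0.11391009] [0.51314629 0.00590131] [0.51063474 0.0036265 ]
handle top [0.44894939 0.25393222 0.2044742 ]
ferrule  [0.44563288 0.25680054 0.08914904]
tin rim [0.45157289 0.24955912 0.05629729] [0.45210001 0.25033575] [0.45100179 0.24895507]
cover top 81 [ 0.56336239 -0.28686672  0.04386557]
cover scene 104 [ 0.56664373 -0.28488073  0.04550811]
tin top 150 [0.44703284 0.24802389 0.04683516]
```

```bash
cat > ov.py <<'E'
from h import *
import sys
cup,tin,cov=[np.array(eval(a)) for a in sys.argv[1:4]]
t=grab("top");s=grab("scene")
X=circ(cup,.113,.043)+circ(cup,.113,.039)+circ(tin,.056,.05)+circ(cov,.018,.046)+circ(cov,.064,.0175,12)
for f,n,c in((t,"t",(285,215)),):
    crop(f,c,250,110,3.2,"ov_"+n+sys.argv[4],[proj(f,x) for x in X])
a=[]
for c in((263,220),(322,185),(172,300)):
    m=[proj(s,x) for x in X]; crop(s,c,64,64,6,"tmp",[q for q in m if abs(q[0]-c[0])<31 and abs(q[1]-c[1])<31]); a.append(cv2.imread("pics/tmp.png"))
im=np.hstack(a); cv2.imwrite("pics/ov_s"+sys.argv[4]+".png",cv2.resize(im,(798,266)))
cv2.imwrite("pics/ov_s"+sys.argv[4]+".png",np.vstack([np.hstack([cv2.resize(a[0],(400,400)),cv2.resize(a[2],(400,400))])]))
E
python3 ov.py "[.512,.0048]" "[.4515,.2497]" "[.5655,-.285]" 1
```

```text
ov_t1 origin 160 160 scale 3.2
tmp origin 231 188 scale 6
tmp origin 290 153 scale 6
tmp origin 140 268 scale 6
```

View pics/ov_t1.png

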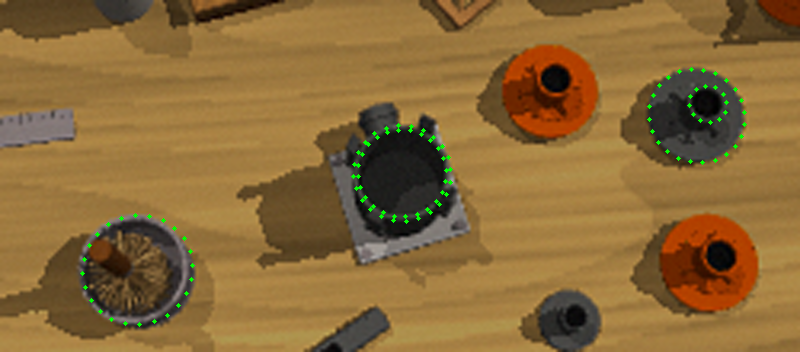

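View pics/ov_s1.png

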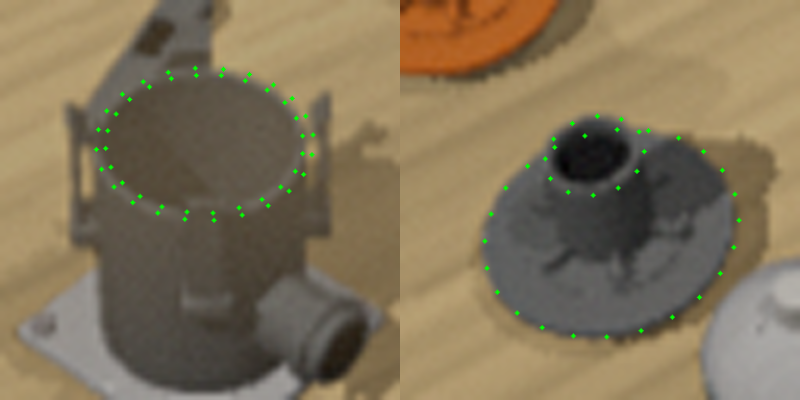

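```bash
cat > go.py <<'E'
# python3 go.py x y z [jaw_angle_deg]: deltas for TCP target in tool axes
from h import *
import sys
from scipy.spatial.transform import Rotation as Ro
s=readout.state(); q=s["tool_rot"]; R=Ro.from_quat([*q[1:],q[0]]).as_matrix()
print("t",round(s["time"],2),"pos",s["tool_pos"].round(4),"F",s["contact_force"].round(2),"w",round(s["gripper_width"],3),"j6",s["joint_pos"][5].round(2))
print("x",R[:,0].round(3),"y",R[:,1].round(3),"z",R[:,2].round(3), "jaw deg",np.degrees(np.arctan2(R[1,2],R[0,2])).round(2))
if len(sys.argv)>3:
    d=np.array(list(map(float,sys.argv[1:4])))-s["tool_pos"]; print("world d",d.round(4),"tool cm",(R.T@d*100).round(2))
E
python3 go.py .447 .2555 .30
python3 - <<'E'
from h import *
t=grab("top");s=grab("scene")
print("spray top",tri(t,(379,130),s,(206,316)))
print("stub end",plane(t,(378/3.2+159.5,112/3.2+159.5),.06))
E
```

```text
t 0.4 pos [0.178  0.599  0.2421] F [-1.07  0.07 -0.68] w 0.999 j6 -0.12
x [ 0.959 -0.285 -0.   ] y [-0. -0. -1.] z [ 0.285  0.959 -0.   ] jaw deg 73.45
world d [ 0.269  -0.3435  0.0579] tool cm [ 35.57  -5.78 -25.27]
spray top [ 0.72473413 -0.27773769  0.15768071]
stub end [0.5815069  0.02083348 0.06      ]
```

>>> play_rows(
  slide=[
    [3,-0.2,-2.1],
    [3,-0.2,-2.1],
    [3,-0.2,-2.1],
    [3,-0.2,-2.1],
    [3,-0.2,-2.1],
    [3,-0.2,-2.1],
    [3,-0.2,-2.1],
    [3,-0.2,-2.1],
    [3,-0.2,-2.1],
    [3,-0.2,-2.1],
    [3,0,-2.1],
    [2.6,0,-2.2],
  ],
  yaw=[0,0,0,0,0,0,0,0,0,0,0,0],
  grip=[-1,-1,-1,-1,-1,-1,-1,-1,-1,-1,-1,-1],
)

```text
time: 1.7
tool_pos: [0.4482, 0.2539, 0.2627]
tool_rot: [0.7, -0.7, 0.102, -0.102]
contact_force: [0.4, -0.5, 0.5]
gripper_width: 0.999
```

>>> play_rows(
  slide=[
    [0,0,0],
    [0,0,0],
  ],
  yaw=[0,0],
  grip=[-1,-1],
)

```text
time: 1.9
tool_pos: [0.4473, 0.2549, 0.2624]
tool_rot: [0.7, -0.7, 0.102, -0.102]
contact_force: [0.7, 0.2, 0.1]
gripper_width: 1.0
```

```bash
python3 go.py .448 .2548 .161
python3 - <<'E'
from h import *
t=grab("top","t2");s=grab("scene","s2")
E
```

```text
t 1.9 pos [0.4473 0.2549 0.2624] F [0.68 0.21 0.11] w 1.0 j6 -0.91
x [ 0.958 -0.286 -0.   ] y [-0.  0. -1.] z [0.286 0.958 0.   ] jaw deg 73.36
world d [ 7.000e-04 -1.000e-04 -1.014e-01] tool cm [7.000e-02 1.014e+01 1.000e-02]
```

View pics/s2.png

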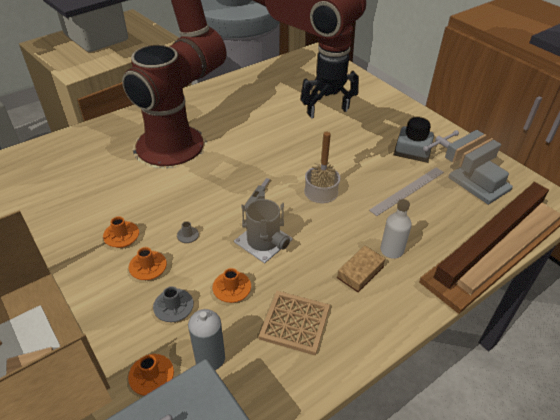

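Run:
```python
from h import *
s=grab("scene");t=grab("top")
p=readout.state()["tool_pos"]; print(proj(s,p),proj(t,p),proj(s,p-[0,0,.06]))
crop(t,proj(t,p),120,100,6,"t3",[proj(t,p)])
crop(s,(330,110),120,100,6,"s3",[proj(s,p)])
```

```text
[328.73507702 113.94640648] [186.89608778 235.40806229] [326.8890385  133.24154371]
t3 origin 126 185 scale 6
s3 origin 270 60 scale 6
```

View pics/s3.png

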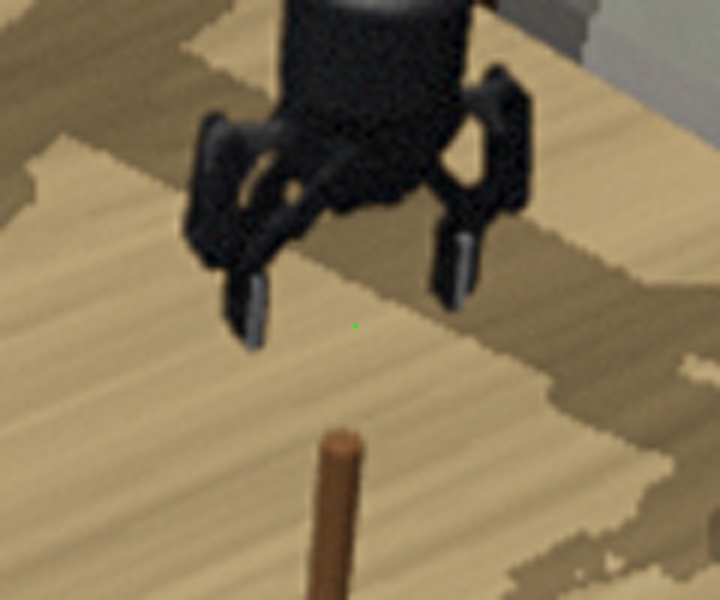

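View pics/t3.png

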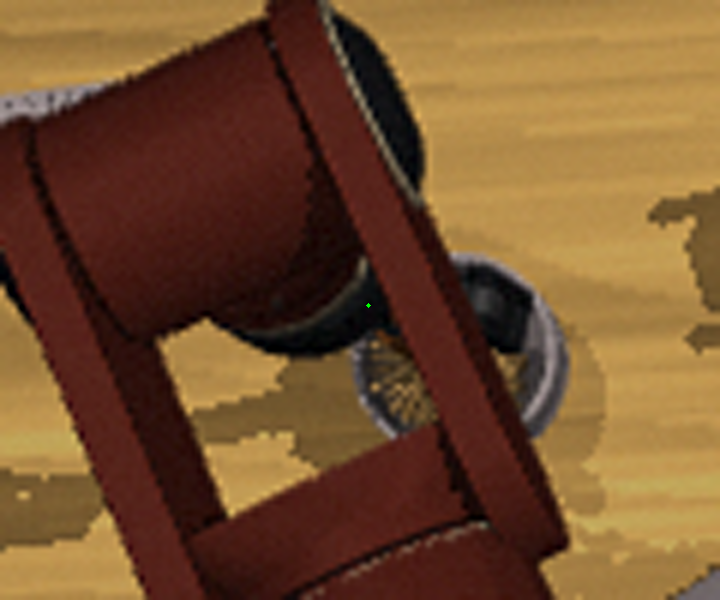

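The scene view shows the jaws straddling the line of the handle, whose top is at (327,134). Next I descend and grip.

>>> play_rows(
  slide=[
    [0.1,2.5,0],
    [0,2.5,0],
    [0,2.5,0],
    [0,1.6,0],
    [0,1.0,0],
    [0,0,0],
    [0,0,0],
    [0,0,0],
    [0,0,0],
    [0,0,0],
    [0,0,0],
    [0,0,0],
  ],
  yaw=[0,0,0,0,0,0,0,0,0,0,0,0],
  grip=[-1,-1,-1,-1,-1,-1,0.3,1,1,1,1,1],
)

```text
time: 3.3
tool_pos: [0.4486, 0.2552, 0.162]
tool_rot: [0.7, -0.699, 0.101, -0.102]
contact_force: [0.2, 0.9, 1.7]
gripper_width: 0.218
```

```bash
python3 go.py .448 .2548 .161
python3 - <<'E'
from h import *
s=grab("scene");crop(s,(325,150),130,100,6,"s4")
E
```

```text
t 3.3 pos [0.4486 0.2552 0.162 ] F [0.16 0.95 1.75] w 0.218 j6 -0.91
x [ 0.959 -0.285  0.001] y [ 0.001  0.001 -1.   ] z [0.285 0.959 0.001] jaw deg 73.45
world d [-0.0006 -0.0004 -0.001 ] tool cm [-0.05  0.1  -0.05]
s4 origin 260 100 scale 6
```

View pics/s4.png

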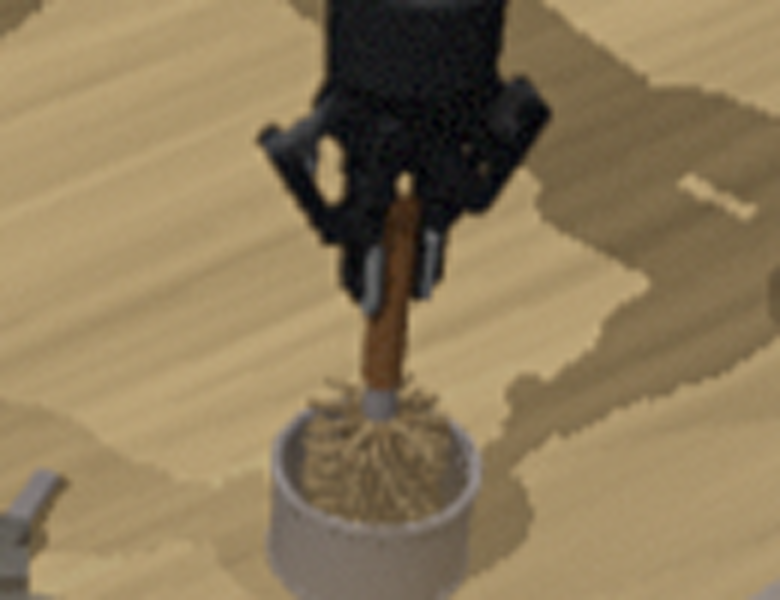

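>>> play_rows(
  slide=[
    [0,-0.5,0],
    [0,-1,0],
    [0,-1.5,0],
    [0,-2,0],
    [0,-2,0],
    [0,-2,0],
    [0,-2,0],
    [0,-2,0],
    [0,-2,0],
    [0,-1,0],
    [0,0,0],
    [0,0,0],
  ],
  yaw=[0,0,0,0,0,0,0,0,0,0,0,0],
  grip=[1,1,1,1,1,1,1,1,1,1,1,1],
)

```text
time: 4.55
tool_pos: [0.448, 0.2548, 0.3209]
tool_rot: [-0.7, 0.7, -0.102, 0.102]
contact_force: [-0.5, -0.8, -1.1]
gripper_width: 0.219
```

```bash
python3 go.py .512 .0048 .322
python3 - <<'E'
from h import *
s=grab("scene");t=grab("top");p=readout.state()["tool_pos"]
ax=[p-[0,0,h] for h in(0,.03,.06,.158)]
ring=circ(p-[0,0,.158],p[2]-.158,.035,12)
crop(s,(325,120),130,100,6,"s5",[proj(s,a) for a in ax+ring])
crop(t,(200,235),130,100,6,"t5",[proj(t,a) for a in ax+ring+circ((.4515,.2497),.056,.05)])
E
```

```text
t 4.55 pos [0.448  0.2548 0.3209] F [-0.53 -0.77 -1.1 ] w 0.219 j6 -0.91
x [ 0.959 -0.285 -0.   ] y [-0. -0. -1.] z [ 0.285  0.959 -0.   ] jaw deg 73.45
world d [ 0.064  -0.25    0.0011] tool cm [ 13.26  -0.1  -22.14]
s5 origin 260 70 scale 6
t5 origin 135 185 scale 6
```

View pics/s5.png

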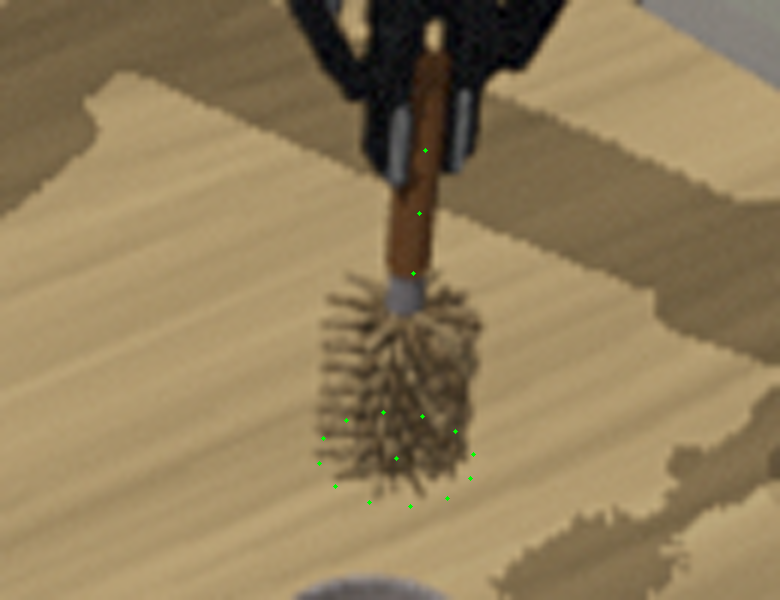

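View pics/t5.png

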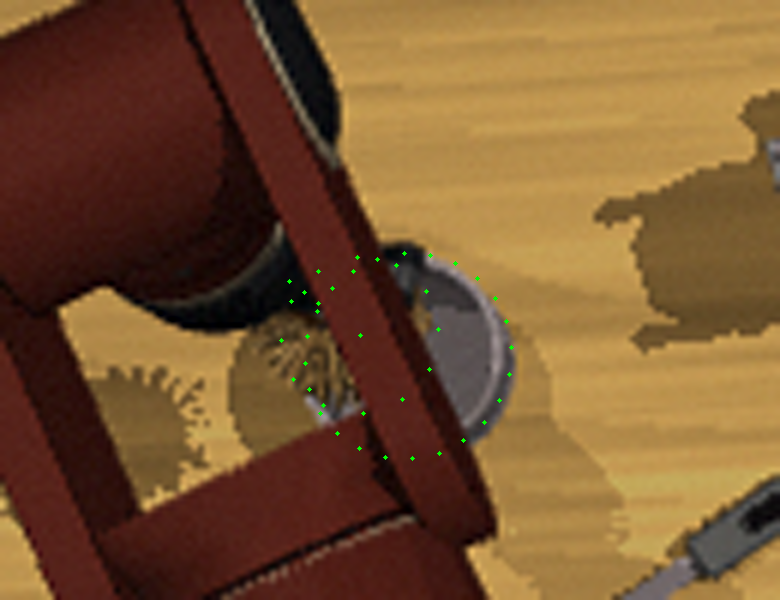

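>>> play_rows(
  slide=[
    [0.6,0,-1.0],
    [1.2,0,-2.0],
    [1.2,0,-2.0],
    [1.2,0,-2.0],
    [1.2,0,-2.0],
    [1.2,0,-2.0],
    [1.2,0,-2.0],
    [1.2,0,-2.0],
    [1.2,0,-2.0],
    [1.2,0,-2.0],
    [1.2,0,-2.0],
    [0.8,0,-1.0],
  ],
  yaw=[0,0,0,0,0,0,0,0,0,0,0,0],
  grip=[1,1,1,1,1,1,1,1,1,1,1,1],
)

```text
time: 5.85
tool_pos: [0.5138, 0.0038, 0.3205]
tool_rot: [-0.699, 0.7, -0.103, 0.102]
contact_force: [-0.7, 0.0, -0.8]
gripper_width: 0.216
```

```bash
python3 go.py .513 .006 .322
python3 - <<'E'
from h import *
s=grab("scene");p=readout.state()["tool_pos"]
ax=[p-[0,0,h] for h in(0,.03,.06,.158)]
ring=circ(p-[0,0,.158],p[2]-.158,.035,12)
crop(s,(263,180),130,100,6,"s6",[proj(s,a) for a in ax+ring])
E
```

```text
t 5.85 pos [0.5138 0.0038 0.3205] F [-0.68  0.02 -0.84] w 0.216 j6 -1.42
x [ 0.958 -0.287 -0.001] y [-0.001 -0.    -1.   ] z [ 0.287  0.958 -0.001] jaw deg 73.34
world d [-0.0008  0.0022  0.0015] tool cm [-0.14 -0.15  0.19]
s6 origin 198 130 scale 6
```

View pics/s6.png

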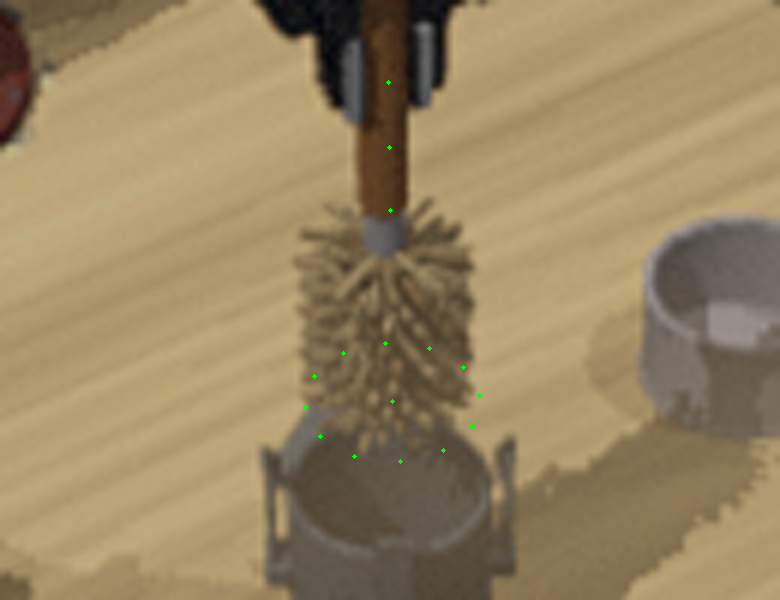

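>>> play_rows(
  slide=[
    [0,1,0.1],
    [0,1.5,0.1],
    [0,1.5,0],
    [0,1.5,0],
    [0,1.5,0],
    [0,1.5,0],
    [0,1.5,0],
    [0,1.5,0],
    [0,1.2,0],
    [0,1.0,0],
    [0,0.5,0],
    [0,0,0],
  ],
  yaw=[0,0,0,0,0,0,0,0,0,0,0,0],
  grip=[1,1,1,1,1,1,1,1,1,1,1,1],
)

```text
time: 7.1
tool_pos: [0.5142, 0.0078, 0.1785]
tool_rot: [-0.7, 0.7, -0.102, 0.101]
contact_force: [-0.8, 0.0, -0.3]
gripper_width: 0.221
```

>>> play_rows(
  slide=[
    [0,0.2,0],
    [0,0.1,0],
    [0,0,0],
  ],
  yaw=[0,0,0],
  grip=[1,1,1],
)

```text
time: 7.4
tool_pos: [0.5148, 0.0078, 0.1767]
tool_rot: [-0.7, 0.7, -0.101, 0.102]
contact_force: [-0.5, 0.4, -0.4]
gripper_width: 0.221
```

>>> play_rows(
  slide=[
    [-0.1,0.2,-0.2],
    [0,0.1,0],
    [0,0,0],
  ],
  yaw=[0,0,0],
  grip=[1,1,1],
)

```text
time: 7.7
tool_pos: [0.5128, 0.0061, 0.1731]
tool_rot: [0.7, -0.7, 0.102, -0.102]
contact_force: [-0.5, 0.7, -1.8]
gripper_width: 0.215
```

>>> play_rows(
  slide=[
    [0,0.1,0],
    [0,0,0],
  ],
  yaw=[0,0],
  grip=[1,1],
)

```text
time: 7.9
tool_pos: [0.5129, 0.0061, 0.1722]
tool_rot: [-0.7, 0.7, -0.102, 0.102]
contact_force: [-0.3, 0.1, -1.7]
gripper_width: 0.221
```

>>> play_rows(
  slide=[
    [0,0.1,0],
    [0,0,0],
  ],
  yaw=[0,0],
  grip=[1,1],
)

```text
time: 8.1
tool_pos: [0.5133, 0.0061, 0.172]
tool_rot: [-0.7, 0.7, -0.101, 0.102]
contact_force: [-1.3, -0.1, 2.7]
gripper_width: 0.219
```

The brush touched the floor at TCP z = 0.172, as predicted. Now the first stroke up to the rim, then back down.

>>> play_rows(
  slide=[
    [0,-1.0,0],
    [0,-1.5,0],
    [0,-1.5,0],
    [0,-1.5,0],
    [0,-1.5,0],
    [0,-1.5,0],
    [0,-1.2,0],
    [0,-0.9,0],
    [0,0,0],
  ],
  yaw=[0,0,0,0,0,0,0,0,0],
  grip=[1,1,1,1,1,1,1,1,1],
)

```text
time: 9.0
tool_pos: [0.5137, 0.006, 0.2792]
tool_rot: [0.7, -0.7, 0.101, -0.103]
contact_force: [0.1, 1.1, -1.3]
gripper_width: 0.212
```

```bash
python3 go.py .513 .006 .172
python3 - <<'E'
from h import *
s=grab("scene");p=readout.state()["tool_pos"]
crop(s,(263,200),130,100,6,"s7",[proj(s,a) for a in circ((.512,.0048),.113,.043)])
E
```

```text
t 9.0 pos [0.5137 0.006  0.2792] F [ 0.1   1.12 -1.31] w 0.212 j6 -1.42
x [ 0.959 -0.285  0.003] y [ 0.003 -0.    -1.   ] z [0.285 0.959 0.   ] jaw deg 73.45
world d [-0.0007 -0.     -0.1072] tool cm [-0.09 10.72 -0.03]
s7 origin 198 150 scale 6
```

View pics/s7.png

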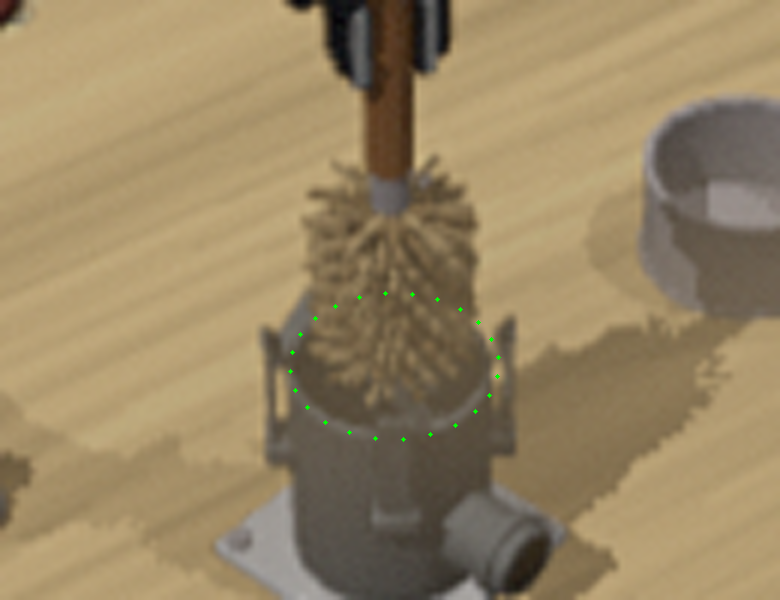

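The head's lower end is at the rim plane. Now the second stroke.

>>> play_rows(
  slide=[
    [0,1.0,0],
    [0,1.5,0],
    [0,1.5,0],
    [0,1.5,0],
    [0,1.5,0],
    [0,1.5,0],
    [0,1.2,0],
    [0,0.6,0],
    [0,0.2,0],
    [0,0,0],
  ],
  yaw=[0,0,0,0,0,0,0,0,0,0],
  grip=[1,1,1,1,1,1,1,1,1,1],
)

```text
time: 10.05
tool_pos: [0.5133, 0.0061, 0.1727]
tool_rot: [-0.7, 0.7, -0.101, 0.102]
contact_force: [0.3, -0.4, -0.4]
gripper_width: 0.223
```

>>> play_rows(
  slide=[
    [0,0.1,0],
    [0,0,0],
  ],
  yaw=[0,0],
  grip=[1,1],
)

```text
time: 10.25
tool_pos: [0.5135, 0.0061, 0.172]
tool_rot: [0.7, -0.7, 0.101, -0.102]
contact_force: [1.0, 0.3, -0.7]
gripper_width: 0.218
```

>>> play_rows(
  slide=[
    [0,0.1,0],
    [0,0,0],
  ],
  yaw=[0,0],
  grip=[1,1],
)

```text
time: 10.45
tool_pos: [0.5138, 0.006, 0.172]
tool_rot: [-0.7, 0.7, -0.101, 0.103]
contact_force: [-0.6, 0.5, 5.5]
gripper_width: 0.216
```

>>> play_rows(
  slide=[
    [0,-1.0,0],
    [0,-1.5,0],
    [0,-1.5,0],
    [0,-1.5,0],
    [0,-1.5,0],
    [0,-1.5,0],
    [0,-1.5,0],
    [0,-1.5,0],
    [0,-1.5,0],
    [0,-1.5,0],
    [0,-0.5,0],
    [0,0,0],
  ],
  yaw=[0,0,0,0,0,0,0,0,0,0,0,0],
  grip=[1,1,1,1,1,1,1,1,1,1,1,1],
)

```text
time: 11.65
tool_pos: [0.5134, 0.0061, 0.3216]
tool_rot: [0.7, -0.7, 0.101, -0.102]
contact_force: [0.6, -0.2, -1.6]
gripper_width: 0.219
```

```bash
python3 go.py .4515 .2495 .322
python3 - <<'E'
from h import *
s=grab("scene");t=grab("top")
crop(s,(322,185),100,80,7,"s8",[proj(s,a) for a in circ((.4515,.2497),.056,.05)])
crop(t,(202,245),100,80,7,"t8",[proj(t,a) for a in circ((.4515,.2497),.056,.05)])
E
```

```text
t 11.65 pos [0.5134 0.0061 0.3216] F [ 0.63 -0.17 -1.63] w 0.219 j6 -1.42
x [ 0.959 -0.285  0.002] y [ 0.002 -0.    -1.   ] z [0.285 0.959 0.   ] jaw deg 73.46
world d [-0.0619  0.2434  0.0004] tool cm [-12.87  -0.06  21.57]
s8 origin 272 145 scale 7
t8 origin 152 205 scale 7
```

View pics/s8.png

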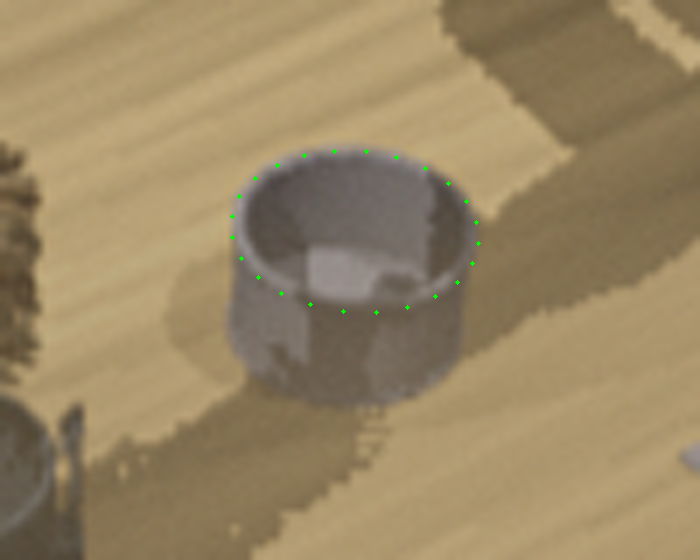

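View pics/t8.png

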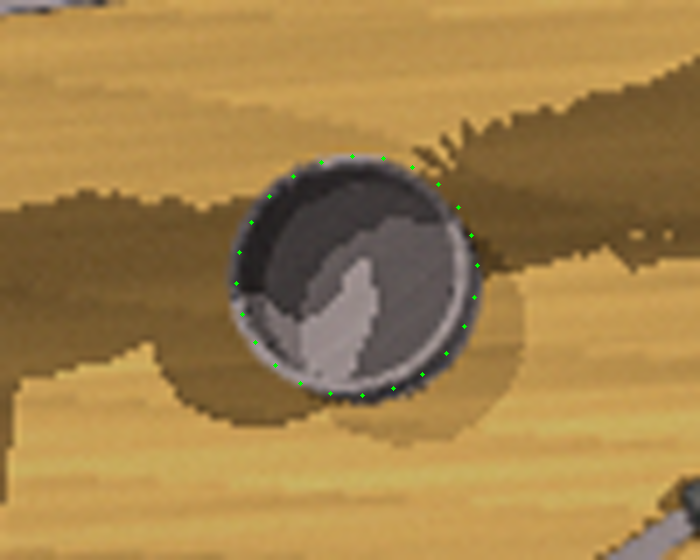

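The tin hasn't moved: its rim matches the marks in both views. I'm taking the brush back to it.

>>> play_rows(
  slide=[
    [-0.6,0,1.0],
    [-1.2,0,2.0],
    [-1.2,0,2.0],
    [-1.2,0,2.0],
    [-1.2,0,2.0],
    [-1.2,0,2.0],
    [-1.2,0,2.0],
    [-1.2,0,2.0],
    [-1.2,0,2.0],
    [-1.2,0,2.0],
    [-1.0,0,1.6],
    [-0.7,0,1.0],
  ],
  yaw=[0,0,0,0,0,0,0,0,0,0,0,0],
  grip=[1,1,1,1,1,1,1,1,1,1,1,1],
)

```text
time: 12.95
tool_pos: [0.4477, 0.252, 0.3194]
tool_rot: [-0.7, 0.7, -0.102, 0.101]
contact_force: [-0.1, -0.2, -0.2]
gripper_width: 0.22
```

>>> play_rows(
  slide=[
    [0,0,0],
  ],
  yaw=[0],
  grip=[1],
)

```text
time: 13.05
tool_pos: [0.448, 0.2517, 0.3196]
tool_rot: [-0.7, 0.7, -0.101, 0.1]
contact_force: [0.6, 0.2, -1.6]
gripper_width: 0.216
```

```bash
python3 go.py .452 .250 .162
```

```text
t 13.05 pos [0.448  0.2517 0.3196] F [ 0.57  0.22 -1.63] w 0.216 j6 -0.92
x [ 0.959 -0.282 -0.001] y [-0.001 -0.    -1.   ] z [ 0.282  0.959 -0.001] jaw deg 73.59
world d [ 0.004  -0.0017 -0.1576] tool cm [ 0.45 15.76 -0.04]
```

>>> play_rows(
  slide=[
    [0.4,1,0],
    [0,1.7,0],
    [0,1.7,0],
    [0,1.7,0],
    [0,1.7,0],
    [0,1.7,0],
    [0,1.7,0],
    [0,1.5,0],
    [0,1.2,0],
    [0,1.0,0],
    [0,0.5,0],
    [0,0,0],
  ],
  yaw=[0,0,0,0,0,0,0,0,0,0,0,0],
  grip=[1,1,1,1,1,1,1,1,1,1,1,1],
)

```text
time: 14.25
tool_pos: [0.4525, 0.2493, 0.1656]
tool_rot: [-0.7, 0.7, -0.102, 0.101]
contact_force: [-0.8, -0.1, -1.8]
gripper_width: 0.214
```

>>> play_rows(
  slide=[
    [0,0.2,0],
    [0,0.1,0],
    [0,0,0],
  ],
  yaw=[0,0,0],
  grip=[1,1,1],
)

```text
time: 14.55
tool_pos: [0.453, 0.2495, 0.1638]
tool_rot: [0.7, -0.7, 0.101, -0.102]
contact_force: [-0.1, -0.8, -0.2]
gripper_width: 0.22
```

>>> play_rows(
  slide=[
    [0,0.2,0],
    [0,0.1,0],
    [0,0,0],
  ],
  yaw=[0,0,0],
  grip=[1,1,1],
)

```text
time: 14.85
tool_pos: [0.4536, 0.2497, 0.162]
tool_rot: [0.7, -0.699, 0.101, -0.102]
contact_force: [-0.9, -0.7, 4.7]
gripper_width: 0.215
```

Run:
```python
from h import *
s=grab("scene");t=grab("top")
crop(s,(322,170),100,80,7,"s9",[proj(s,a) for a in circ((.4515,.2497),.056,.05)])
```

```text
s9 origin 272 130 scale 7
```

View pics/s9.png

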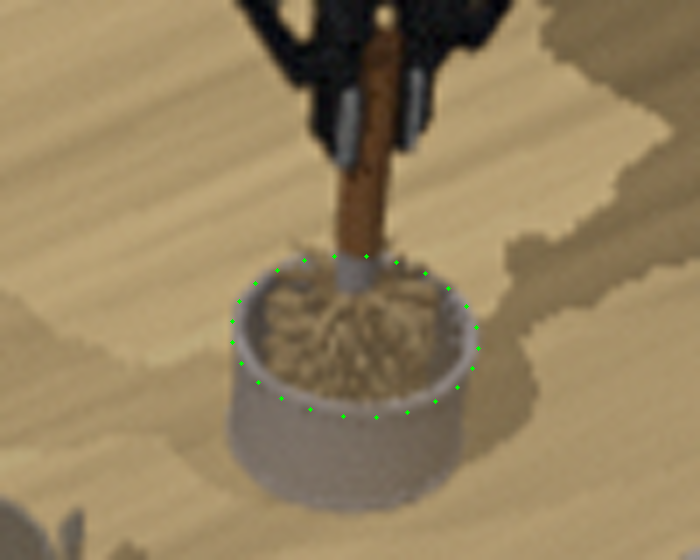

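The brush is seated in the centre of the tin and touching its floor, so I'm releasing it.

>>> play_rows(
  slide=[
    [0,-0.1,0],
    [0,0,0],
    [0,0,0],
    [0,0,0],
    [0,0,0],
    [0,0,0],
    [0,-1,0],
    [0,-2,0],
    [0,-3,0],
    [0,-3,0],
    [0,-2,0],
    [0,-1,0],
  ],
  yaw=[0,0,0,0,0,0,0,0,0,0,0,0],
  grip=[1,0.2,-0.2,-0.6,-1,-1,-1,-1,-1,-1,-1,-1],
)

```text
time: 16.15
tool_pos: [0.4537, 0.2497, 0.2849]
tool_rot: [0.701, -0.699, 0.1, -0.103]
contact_force: [-0.9, -0.4, 0.1]
gripper_width: 1.001
```

```bash
python3 go.py .5655 -.285 .28;python3 - <<'E'
from h import *
s=grab("scene");t=grab("top")
crop(s,(322,150),100,80,7,"s10",[proj(s,a) for a in circ((.4515,.2497),.056,.05)])
E
```

```text
t 16.15 pos [0.4537 0.2497 0.2849] F [-0.87 -0.44  0.09] w 1.001 j6 -0.92
x [ 0.959 -0.285  0.004] y [ 0.005  0.002 -1.   ] z [0.285 0.959 0.003] jaw deg 73.45
world d [ 0.1118 -0.5347 -0.0049] tool cm [ 25.94   0.45 -48.08]
s10 origin 272 110 scale 7
```

View pics/s10.png

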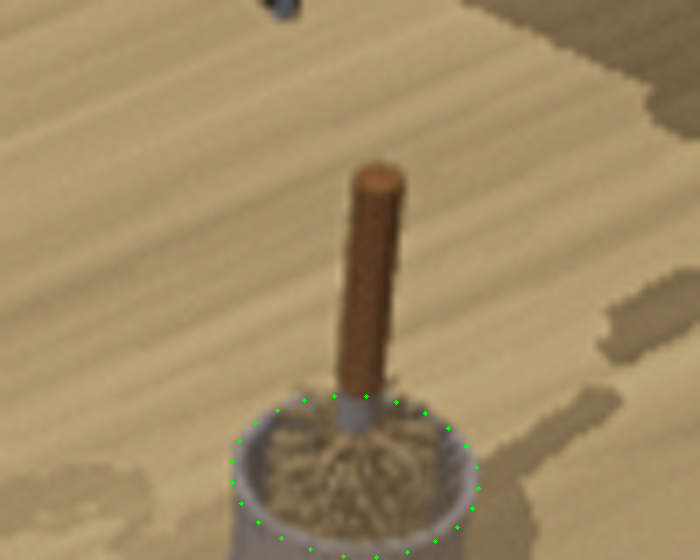

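The brush stands upright and the tin is where it was. Next is the cover.

>>> play_rows(
  slide=[
    [0.8,0,-1.5],
    [1.6,0,-3.0],
    [1.6,0,-3.0],
    [1.6,0,-3.0],
    [1.6,0,-3.0],
    [1.6,0,-3.0],
    [1.6,0,-3.0],
    [1.6,0,-3.0],
    [1.6,0,-3.0],
    [1.6,0,-3.0],
    [1.6,0,-3.0],
    [1.6,0,-3.0],
  ],
  yaw=[0,0,0,0,0,0,0,0,0,0,0,0],
  grip=[-1,-1,-1,-1,-1,-1,-1,-1,-1,-1,-1,-1],
)

```text
time: 17.45
tool_pos: [0.5303, -0.1349, 0.2792]
tool_rot: [0.7, -0.699, 0.103, -0.101]
contact_force: [0.3, -0.0, 0.3]
gripper_width: 0.997
```

>>> play_rows(
  slide=[
    [1.6,0.5,-3.0],
    [1.6,1,-3.0],
    [1.6,1,-3.0],
    [1.6,1,-3.0],
    [1.0,1,-1.5],
    [0,0,0],
    [0,0,0],
  ],
  yaw=[0,0,0,0,0,0,0],
  grip=[-1,-1,-1,-1,-1,-1,-1],
)

```text
time: 18.15
tool_pos: [0.5626, -0.2837, 0.2344]
tool_rot: [0.7, -0.699, 0.103, -0.101]
contact_force: [-0.4, -0.3, -0.0]
gripper_width: 0.999
```

```bash
python3 go.py .5655 -.285 .038;python3 - <<'E'
from h import *
s=grab("scene");t=grab("top")
crop(s,(180,270),130,100,6,"s11",[proj(s,a) for a in circ((.565,-.286),.018,.046)+circ((.565,-.286),.064,.0175,12)+[(.565,-.286,.064)]])
E
```

```text
t 18.15 pos [ 0.5626 -0.2837  0.2344] F [-0.39 -0.28 -0.04] w 0.999 j6 -1.87
x [ 0.958 -0.285 -0.003] y [-0.003  0.002 -1.   ] z [0.285 0.958 0.001] jaw deg 73.43
world d [ 0.0029 -0.0013 -0.1964] tool cm [ 0.38 19.64 -0.07]
s11 origin 115 220 scale 6
```

View pics/s11.png

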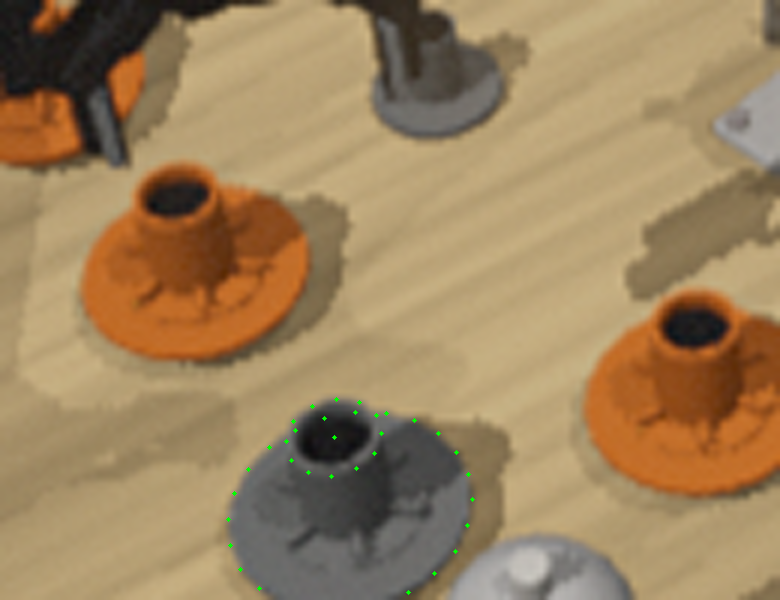

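>>> play_rows(
  slide=[
    [0.3,1.5,-0.2],
    [0,2.5,0],
    [0,2.5,0],
    [0,2.5,0],
    [0,2.5,0],
    [0,2.5,0],
    [0,2.0,0],
    [0,1.5,0],
    [0,1.0,0],
    [0,0.5,0],
    [0,0,0],
    [0,0,0],
  ],
  yaw=[0,0,0,0,0,0,0,0,0,0,0,0],
  grip=[-1,-1,-1,-1,-1,-1,-1,-1,-1,-1,-1,-1],
)

```text
time: 19.45
tool_pos: [0.5663, -0.2874, 0.0473]
tool_rot: [-0.699, 0.7, -0.101, 0.102]
contact_force: [0.5, -0.3, 0.5]
gripper_width: 0.998
```

```bash
python3 go.py .565 -.286 .038
```

```text
t 19.45 pos [ 0.5663 -0.2874  0.0473] F [ 0.53 -0.3   0.46] w 0.998 j6 -1.87
x [ 0.959 -0.285  0.002] y [ 0.001 -0.001 -1.   ] z [ 0.285  0.959 -0.   ] jaw deg 73.46
world d [-0.0013  0.0014 -0.0093] tool cm [-0.17  0.93  0.09]
```

>>> play_rows(
  slide=[
    [-0.1,0.5,0.1],
    [0,0.4,0],
    [0,0,0],
    [0,0,0],
    [0,0,0],
    [0,0,0],
    [0,0,0],
    [0,0,0],
    [0,0,0],
    [0,0,0],
  ],
  yaw=[0,0,0,0,0,0,0,0,0,0],
  grip=[-1,-1,-1,-0.5,0,0.5,1,1,1,1],
)

```text
time: 20.45
tool_pos: [0.5654, -0.286, 0.0378]
tool_rot: [-0.7, 0.7, -0.101, 0.102]
contact_force: [0.0, -0.0, 2.7]
gripper_width: 0.398
```

```bash
python3 go.py .565 -.286 .038;python3 - <<'E'
from h import *
s=grab("scene");t=grab("top")
crop(s,(180,290),130,100,6,"s12",[proj(s,a) for a in circ((.565,-.286),.018,.046)])
E
```

```text
t 20.45 pos [ 0.5654 -0.286   0.0378] F [ 0.01 -0.04  2.69] w 0.398 j6 -1.87
x [ 0.959 -0.285  0.001] y [ 0.001 -0.001 -1.   ] z [ 0.285  0.959 -0.   ] jaw deg 73.45
world d [-0.0004  0.      0.0002] tool cm [-0.04 -0.02 -0.01]
s12 origin 115 240 scale 6
```

View pics/s12.png

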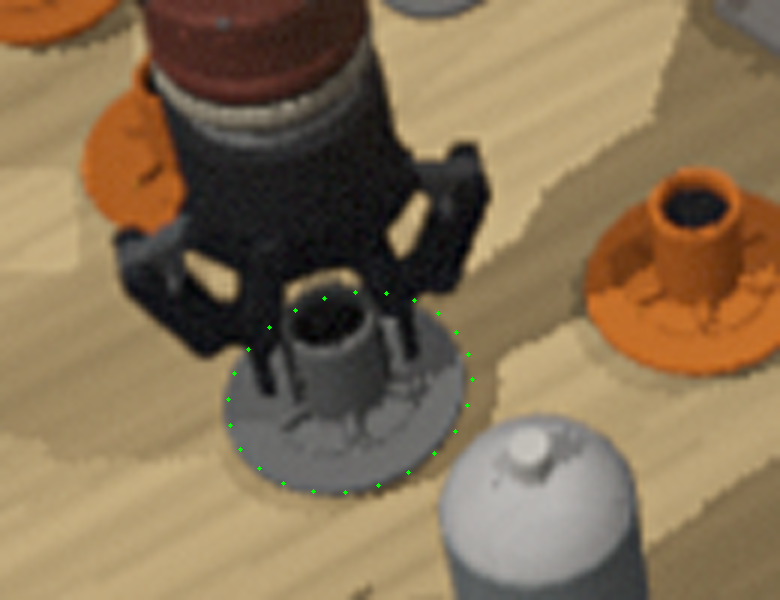

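>>> play_rows(
  slide=[
    [0,-0.5,0],
    [0,-1,0],
    [0,-2,0],
    [0,-2,0],
    [0,-2,0],
    [0,-2,0],
    [0,-2,0],
    [0,-2,0],
    [0,-2,0],
    [0,-2,0],
    [0,-1.5,0],
    [0,0,0],
  ],
  yaw=[0,0,0,0,0,0,0,0,0,0,0,0],
  grip=[1,1,1,1,1,1,1,1,1,1,1,1],
)

```text
time: 21.75
tool_pos: [0.566, -0.2865, 0.2306]
tool_rot: [-0.699, 0.701, -0.1, 0.103]
contact_force: [0.1, -0.2, -1.0]
gripper_width: 0.396
```

```bash
python3 go.py .512 .0048 .225;python3 - <<'E'
from h import *
s=grab("scene");t=grab("top");p=readout.state()["tool_pos"];z=p[2]-.038
m=circ(p,z+.018,.046)
crop(s,(172,220),130,100,6,"s13",[proj(s,a) for a in m])
crop(t,proj(t,p),110,100,6,"t13",[proj(t,a) for a in m])
E
```

```text
t 21.75 pos [ 0.566  -0.2865  0.2306] F [ 0.08 -0.22 -1.03] w 0.396 j6 -1.87
x [ 0.959 -0.285  0.005] y [ 0.004 -0.003 -1.   ] z [ 0.285  0.959 -0.002] jaw deg 73.45
world d [-0.054   0.2913 -0.0056] tool cm [-13.48   0.46  26.38]
s13 origin 107 170 scale 6
t13 origin 340 127 scale 6
```

View pics/s13.png

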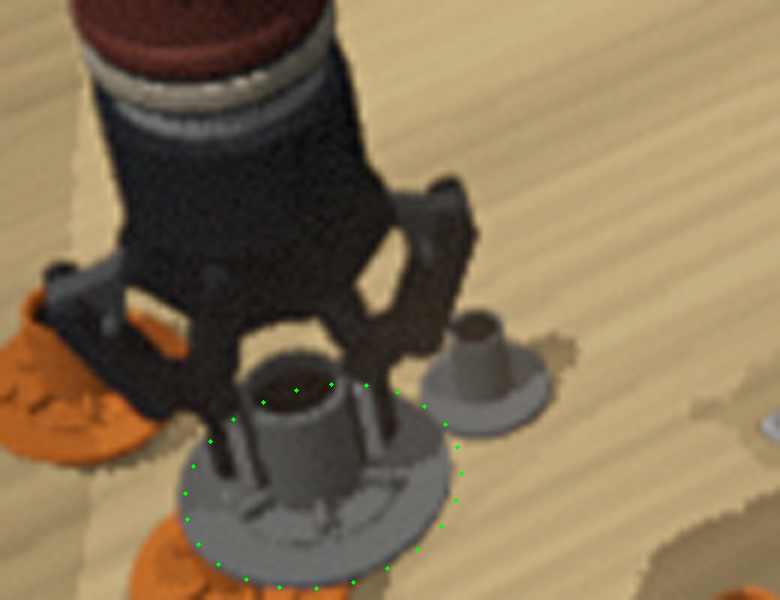

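View pics/t13.png

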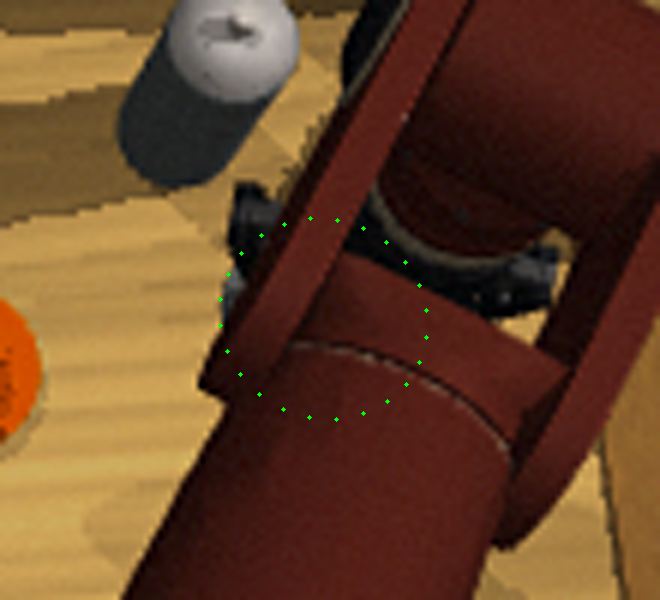

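>>> play_rows(
  slide=[
    [-0.6,0,1.2],
    [-1.2,0,2.4],
    [-1.2,0,2.4],
    [-1.2,0,2.4],
    [-1.2,0,2.4],
    [-1.2,0,2.4],
    [-1.2,0,2.4],
    [-1.2,0,2.4],
    [-1.2,0,2.4],
    [-1.2,0,2.4],
    [-1.2,0,2.4],
    [-0.9,0,1.2],
  ],
  yaw=[0,0,0,0,0,0,0,0,0,0,0,0],
  grip=[1,1,1,1,1,1,1,1,1,1,1,1],
)

```text
time: 23.05
tool_pos: [0.5093, 0.0081, 0.2257]
tool_rot: [0.7, -0.7, 0.102, -0.1]
contact_force: [0.7, -1.0, -2.1]
gripper_width: 0.395
```

>>> play_rows(
  slide=[
    [0,1.0,0],
    [0,0.5,0],
    [0,0,0],
  ],
  yaw=[0,0,0],
  grip=[1,1,1],
)

```text
time: 23.35
tool_pos: [0.5098, 0.0052, 0.2103]
tool_rot: [-0.7, 0.7, -0.103, 0.101]
contact_force: [-0.2, -0.0, -2.0]
gripper_width: 0.396
```

```bash
python3 go.py .512 .0050 .185;python3 - <<'E'
from h import *
s=grab("scene");t=grab("top");p=readout.state()["tool_pos"];z=p[2]-.038
m=circ(p,z+.018,.046)+circ((.512,.0048),.113,.043)
crop(s,(262,190),120,95,6.5,"s14",[proj(s,a) for a in m])
crop(t,(285,215),110,90,6,"t14",[proj(t,a) for a in m])
E
```

```text
t 23.35 pos [0.5098 0.0052 0.2103] F [-0.15 -0.05 -2.03] w 0.396 j6 -1.42
x [ 0.958 -0.286 -0.003] y [-0.003  0.    -1.   ] z [ 0.286  0.958 -0.001] jaw deg 73.4
world d [ 0.0022 -0.0002 -0.0253] tool cm [0.22 2.53 0.05]
s14 origin 202 142 scale 6.5
t14 origin 230 170 scale 6
```

View pics/s14.png

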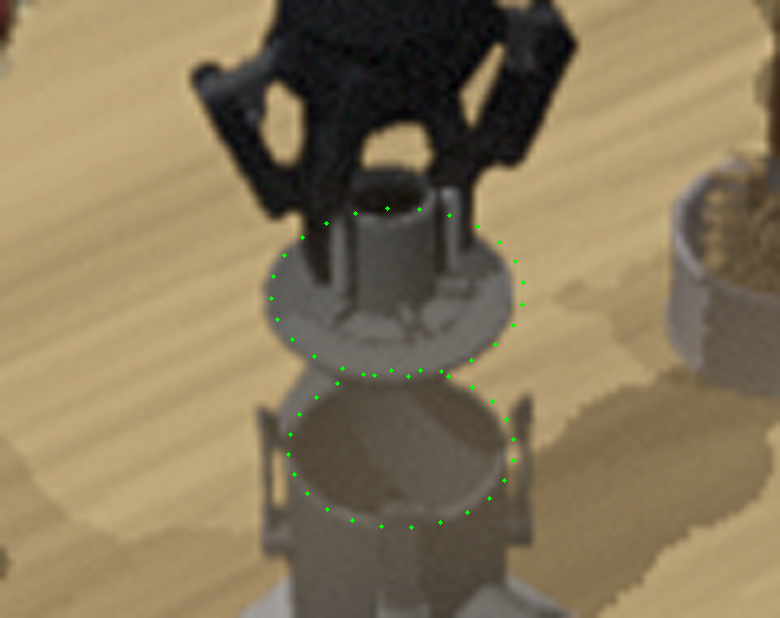

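View pics/t14.png

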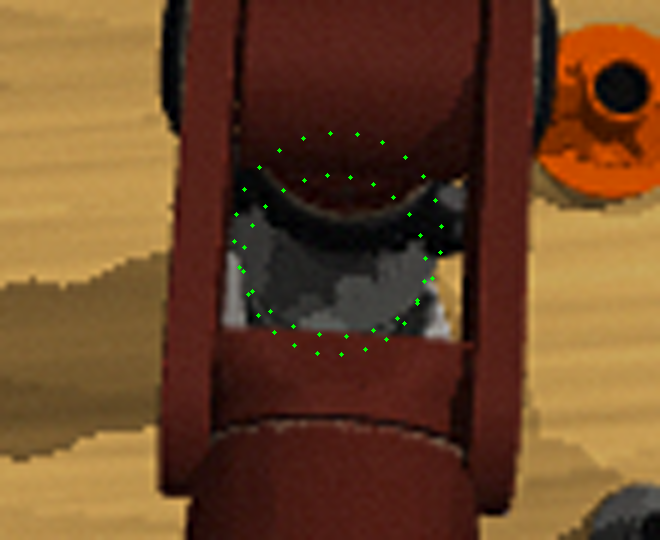

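```bash
cat > al.py <<'E'
from h import *
s=grab("scene");p=readout.state()["tool_pos"];z=p[2]-.038
h=cv2.cvtColor(cv2.GaussianBlur(s["image"],(3,3),0),cv2.COLOR_RGB2HSV)[...,1].astype(float)
def edges(row,c):
    r=h[row]; th=75
    a=int(c)
    while r[a]<th: a-=1
    b=int(c)
    while r[b]<th: b+=1
    la=a+(r[a]-th)/(r[a]-r[a+1]); rb=b-(r[b]-th)/(r[b]-r[b-1]); return la,rb
def lim(c,zz,r):
    q=np.array([proj(s,a) for a in circ(c,zz,r,720)]); return q
for nm,c,zz,r in(("cover",p,z+.016,.046),("cup",(.512,.0048),.113,.043)):
    q=lim(c,zz,r); i,j=q[:,0].argmin(),q[:,0].argmax(); print(nm,"pred L",q[i].round(2),"R",q[j].round(2),"mid",(q[i,0]+q[j,0])/2)
    row=int(round((q[i,1]+q[j,1])/2))
    for k in(range(row-2,row+3) if nm=="cover" else range(row+8,row+20,2)):
        try:
            e=edges(k,q[:,0].mean()); print(k,np.round(e,2),round(sum(e)/2,2),[round(v) for v in h[k,int(e[0])-2:int(e[0])+3]])
        except Exception as x: print(x)
print("axis cup",proj(s,(.512,.0048,.113)),proj(s,(.512,.0048,.06)), "px/mm", (proj(s,(.512,.0048,.113))-proj(s,(.511,.0048,.113))),(proj(s,(.512,.0048,.113))-proj(s,(.512,.0038,.113))))
E
python3 al.py
```

```text
cover pred L [243.26 187.12] R [282.17 186.94] mid 262.7116111021685
185 [242.2 280.9] 261.55 [94, 92, 81, 51, 21]
186 [242.07 280.94] 261.51 [93, 91, 77, 48, 18]
187 [242.04 280.94] 261.49 [91, 90, 76, 48, 21]
188 [242.03 280.81] 261.42 [91, 89, 76, 46, 21]
189 [242.18 280.63] 261.4 [90, 90, 80, 52, 23]
cup pred L [245.82 210.7 ] R [280.64 210.49] mid 263.2300999274274
219 [245.58 277.75] 261.67 [75, 82, 82, 70, 58]
221 [241.81 283.  ] 262.41 [92, 92, 88, 72, 58]
223 [241.75 282.87] 262.31 [93, 94, 90, 70, 51]
225 [241.81 279.  ] 260.4 [95, 97, 92, 71, 48]
227 [245.78 278.33] 262.06 [80, 82, 82, 73, 58]
229 [246.5  278.75] 262.62 [98, 95, 85, 65, 49]
axis cup [263.24902567 210.27393314] [263.4529281  225.14310684] px/mm [0.23159308 0.23031899] [ 0.33191676 -0.16435349]
```

>>> play_rows(
  slide=[
    [0.2,1.0,0],
    [0,1.0,0],
    [0,1.0,0],
    [0,1.0,0],
    [0,1.0,0],
    [0,0.5,0],
    [0,0,0],
    [0,0,0],
  ],
  yaw=[0,0,0,0,0,0,0,0],
  grip=[1,1,1,1,1,1,1,1],
)

```text
time: 24.3
tool_pos: [0.5129, 0.0052, 0.1575]
tool_rot: [-0.7, 0.7, -0.102, 0.102]
contact_force: [0.1, -0.5, -0.9]
gripper_width: 0.398
```

```bash
python3 go.py .512 .0048 .137;python3 - <<'E'
from h import *
s=grab("scene");t=grab("top");p=readout.state()["tool_pos"];z=p[2]-.038
crop(s,(262,200),120,95,6.5,"s15",[])
crop(t,(285,215),110,90,6,"t15",[])
E
```

```text
t 24.3 pos [0.5129 0.0052 0.1575] F [ 0.14 -0.52 -0.88] w 0.398 j6 -1.42
x [ 0.959 -0.285  0.   ] y [ 0. -0. -1.] z [0.285 0.959 0.   ] jaw deg 73.46
world d [-0.0009 -0.0004 -0.0205] tool cm [-0.07  2.05 -0.06]
s15 origin 202 152 scale 6.5
t15 origin 230 170 scale 6
```

View pics/s15.png

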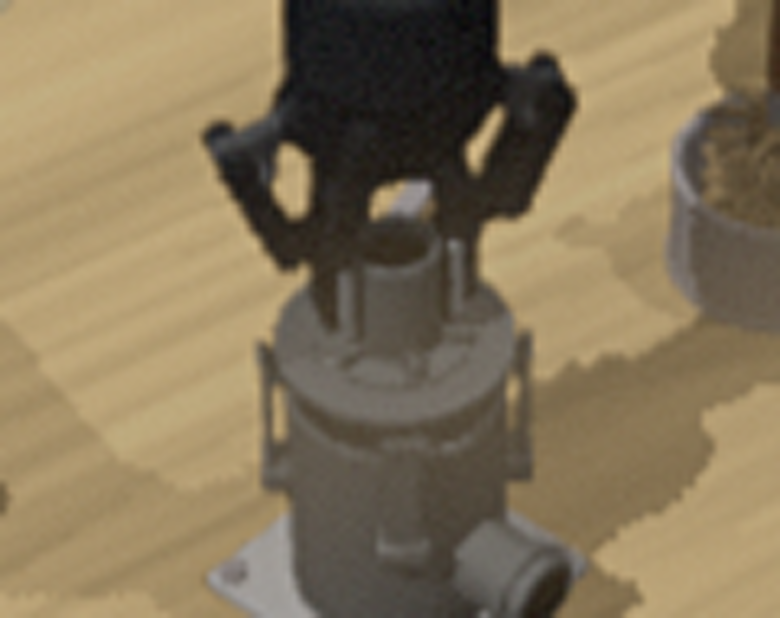

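The flange sits centred between the hooks in the view: flange centre 396 px against 395 px for the hooks. Now pressing.

>>> play_rows(
  slide=[
    [0,0.4,0],
    [0,0.3,0],
    [0,0.1,0],
    [0,0,0],
  ],
  yaw=[0,0,0,0],
  grip=[1,1,1,1],
)

```text
time: 24.8
tool_pos: [0.5125, 0.0053, 0.149]
tool_rot: [0.7, -0.7, 0.102, -0.101]
contact_force: [-0.1, -0.3, -1.1]
gripper_width: 0.396
```

>>> play_rows(
  slide=[
    [0,0.1,0],
    [0,0,0],
  ],
  yaw=[0,0],
  grip=[1,1],
)

```text
time: 25.0
tool_pos: [0.5128, 0.0053, 0.1485]
tool_rot: [0.7, -0.7, 0.102, -0.102]
contact_force: [-0.2, 1.8, 0.0]
gripper_width: 0.397
```

>>> play_rows(
  slide=[
    [0,0.1,0],
    [0,0,0],
  ],
  yaw=[0,0],
  grip=[1,1],
)

```text
time: 25.2
tool_pos: [0.5131, 0.0052, 0.1479]
tool_rot: [0.7, -0.7, 0.101, -0.102]
contact_force: [-1.6, 0.8, 2.7]
gripper_width: 0.396
```

>>> play_rows(
  slide=[
    [0,0.1,0],
    [0,0,0],
  ],
  yaw=[0,0],
  grip=[1,1],
)

```text
time: 25.4
tool_pos: [0.5133, 0.0052, 0.1472]
tool_rot: [0.7, -0.7, 0.101, -0.102]
contact_force: [-2.2, 0.5, 4.7]
gripper_width: 0.395
```

>>> play_rows(
  slide=[
    [-0.1,0.1,0],
    [0,0,0],
  ],
  yaw=[0,0],
  grip=[1,1],
)

```text
time: 25.6
tool_pos: [0.5129, 0.0053, 0.1468]
tool_rot: [0.7, -0.7, 0.101, -0.103]
contact_force: [-0.9, 0.2, 6.2]
gripper_width: 0.395
```

>>> play_rows(
  slide=[
    [0,0.1,0],
    [0,0,0],
  ],
  yaw=[0,0],
  grip=[1,1],
)

```text
time: 25.8
tool_pos: [0.5131, 0.0053, 0.1465]
tool_rot: [0.7, -0.7, 0.1, -0.103]
contact_force: [-1.6, 1.1, 9.2]
gripper_width: 0.395
```

>>> play_rows(
  slide=[
    [0,0.1,0],
    [0,0,0],
  ],
  yaw=[0,0],
  grip=[1,1],
)

```text
time: 26.0
tool_pos: [0.5133, 0.0052, 0.1463]
tool_rot: [-0.7, 0.7, -0.1, 0.103]
contact_force: [-4.3, 0.8, 12.0]
gripper_width: 0.397
```

>>> play_rows(
  slide=[
    [0,0.1,0],
    [0,0,0],
  ],
  yaw=[0,0],
  grip=[1,1],
)

```text
time: 26.2
tool_pos: [0.5136, 0.0052, 0.1461]
tool_rot: [-0.7, 0.7, -0.1, 0.103]
contact_force: [-5.4, 1.2, 15.3]
gripper_width: 0.399
```

>>> play_rows(
  slide=[
    [-0.2,0.1,0],
    [0,0,0],
  ],
  yaw=[0,0],
  grip=[1,1],
)

```text
time: 26.4
tool_pos: [0.513, 0.0054, 0.1456]
tool_rot: [-0.7, 0.7, -0.099, 0.105]
contact_force: [-2.2, -0.1, 13.1]
gripper_width: 0.392
```

>>> play_rows(
  slide=[
    [0,0.1,0],
    [0,0,0],
  ],
  yaw=[0,0],
  grip=[1,1],
)

```text
time: 26.6
tool_pos: [0.5131, 0.0054, 0.1448]
tool_rot: [-0.7, 0.7, -0.099, 0.105]
contact_force: [-2.2, 2.1, 10.6]
gripper_width: 0.401
```

>>> play_rows(
  slide=[
    [0,0.1,0],
    [0,0,0],
  ],
  yaw=[0,0],
  grip=[1,1],
)

```text
time: 26.8
tool_pos: [0.5111, 0.0058, 0.1402]
tool_rot: [-0.7, 0.7, -0.1, 0.103]
contact_force: [2.4, -0.1, -1.9]
gripper_width: 0.395
```

```bash
python3 go.py .512 .0048 .137;python3 - <<'E'
from h import *
s=grab("scene")
crop(s,(262,200),120,95,6.5,"s16",[])
E
```

```text
t 26.8 pos [0.5111 0.0058 0.1402] F [ 2.42 -0.13 -1.94] w 0.395 j6 -1.42
x [ 0.959 -0.285  0.004] y [ 0.004 -0.001 -1.   ] z [0.285 0.959 0.   ] jaw deg 73.45
world d [ 0.0009 -0.001  -0.0032] tool cm [ 0.12  0.32 -0.07]
s16 origin 202 152 scale 6.5
```

View pics/s16.png

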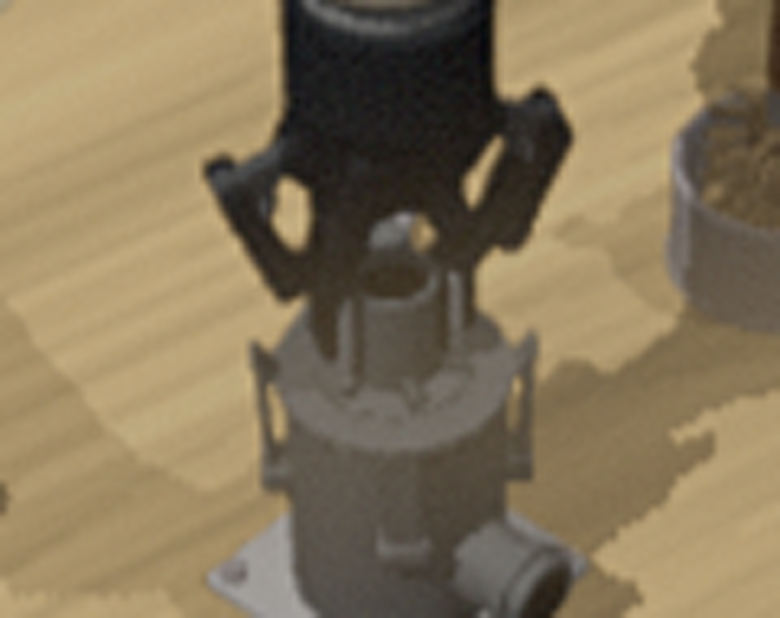

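The force peaked at about 15 N and then dropped to near zero. The picture shows the hooks tilted outward, riding on the flange edge. I'm continuing to press.

>>> play_rows(
  slide=[
    [0.1,0.1,0],
    [0,0.1,0],
    [0,0,0],
  ],
  yaw=[0,0,0],
  grip=[1,1,1],
)

```text
time: 27.15
tool_pos: [0.5109, 0.0055, 0.1368]
tool_rot: [-0.7, 0.7, -0.102, 0.102]
contact_force: [3.9, -1.4, -1.1]
gripper_width: 0.395
```

>>> play_rows(
  slide=[
    [0,0.1,0],
    [0,0.1,0],
    [0,0,0],
  ],
  yaw=[0,0,0],
  grip=[1,1,1],
)

```text
time: 27.45
tool_pos: [0.511, 0.0055, 0.1367]
tool_rot: [-0.7, 0.7, -0.102, 0.102]
contact_force: [-0.3, -1.3, 7.5]
gripper_width: 0.393
```

>>> play_rows(
  slide=[
    [0,0.1,0],
    [0,0.1,0],
    [0,0,0],
  ],
  yaw=[0,0,0],
  grip=[1,1,1],
)

```text
time: 27.75
tool_pos: [0.511, 0.0055, 0.1367]
tool_rot: [-0.699, 0.7, -0.102, 0.102]
contact_force: [-6.4, -0.8, 17.7]
gripper_width: 0.396
```

>>> play_rows(
  slide=[
    [-0.1,0.1,0],
    [-0.1,0.1,0],
    [0,0,0],
    [0,0,0],
  ],
  yaw=[0,0,0,0],
  grip=[1,1,1,1],
)

```text
time: 28.15
tool_pos: [0.5111, 0.0055, 0.1367]
tool_rot: [-0.699, 0.7, -0.1, 0.103]
contact_force: [-3.0, -2.7, 21.2]
gripper_width: 0.397
```

```bash
python3 go.py .512 .0048 .137;python3 - <<'E'
from h import *
s=grab("scene","sfull");t=grab("top","tfull")
crop(s,(262,205),100,80,7.5,"s17",[])
crop(t,(285,215),110,90,6,"t17",[])
crop(s,(322,165),100,100,6,"s17b",[proj(s,a) for a in circ((.4515,.2497),.056,.05)])
E
```

```text
t 28.15 pos [0.5111 0.0055 0.1367] F [-2.98 -2.71 21.25] w 0.397 j6 -1.42
x [ 0.959 -0.285  0.005] y [ 0.005 -0.002 -1.   ] z [ 0.285  0.959 -0.001] jaw deg 73.45
world d [ 0.0009 -0.0007  0.0003] tool cm [ 0.11 -0.03 -0.04]
s17 origin 212 165 scale 7.5
t17 origin 230 170 scale 6
s17b origin 272 115 scale 6
```

View pics/s17.png

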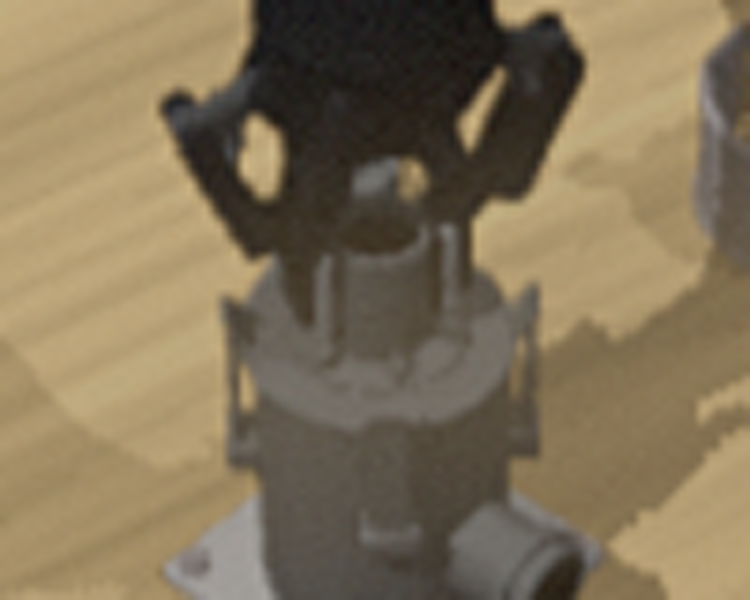

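View pics/t17.png

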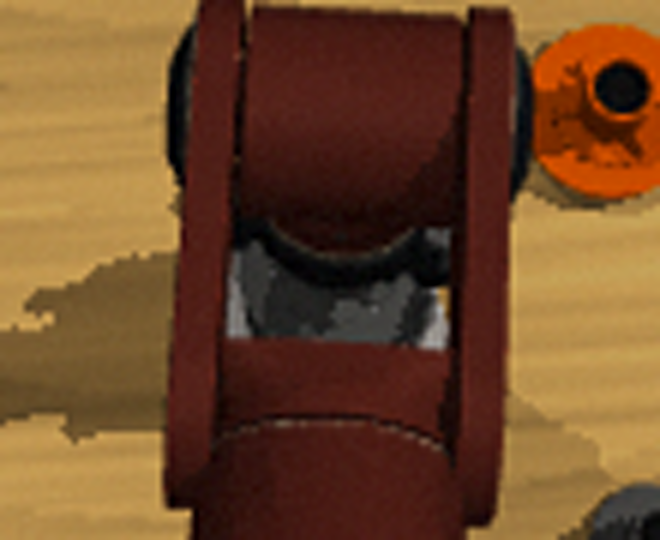

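View pics/s17b.png

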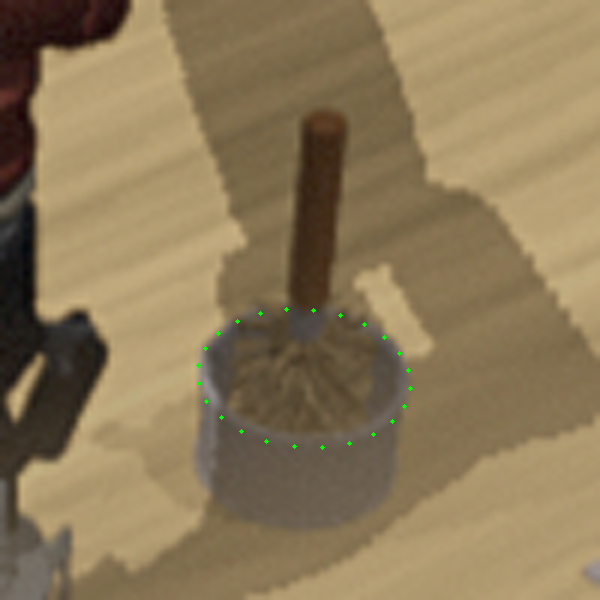

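View pics/tfull.png

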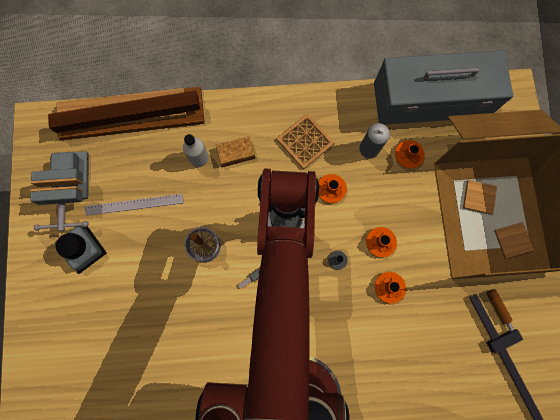

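>>> play_rows(
  slide=[
    [-0.1,0.1,0],
    [0,0.1,0],
    [0,0,0],
    [0,0,0],
    [0,0,0],
    [0,0,0],
  ],
  yaw=[0,0,0,0,0,0],
  grip=[1,1,1,1,1,1],
)

```text
time: 28.85
tool_pos: [0.5111, 0.0055, 0.1366]
tool_rot: [-0.699, 0.7, -0.099, 0.104]
contact_force: [-6.2, -2.9, 27.9]
gripper_width: 0.399
```

```bash
python3 go.py
python3 - <<'E'
from h import *
s=grab("scene");crop(s,(262,205),70,60,10,"s18",[])
E
```

```text
t 28.85 pos [0.5111 0.0055 0.1366] F [-6.18 -2.95 27.89] w 0.399 j6 -1.42
x [ 0.959 -0.285  0.007] y [ 0.007 -0.003 -1.   ] z [ 0.285  0.959 -0.001] jaw deg 73.46
s18 origin 227 175 scale 10
```

View pics/s18.png

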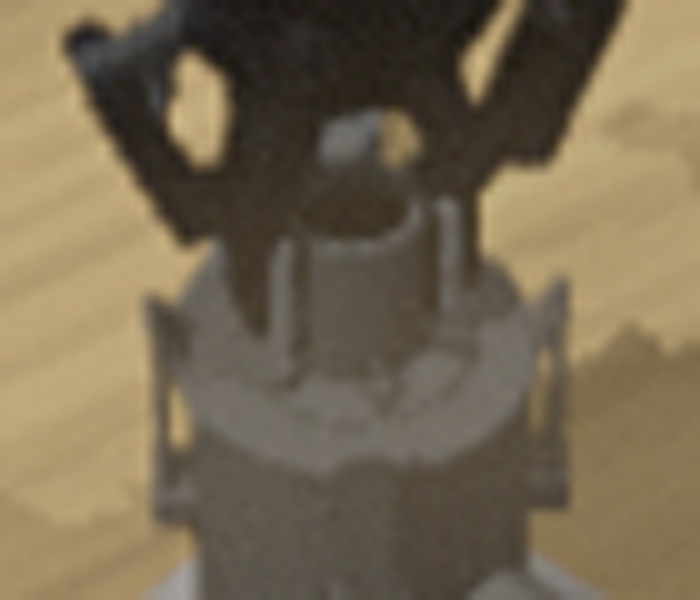

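The cover is flat on the rim and the three hooks I can see are upright over the flange. The push is steady at about 28 N, so I'm handing in.

```bash
python3 -c "
from plant import workorder;print(workorder.job_done())"; python3 go.py
```

```text
the job is handed in; nothing more can be done
None
the job is handed in; nothing more can be done
```

The cup is brushed, the brush stands upright in its tin again, and the cover is snapped onto the cup. The job was handed in at about 29 s, with the gripper still holding the spigot and pushing the cover down.

- **Brushing:** the brush touched the cup floor at 2.7 N before the first stroke and 5.5 N before the second, and each stroke ran up past the rim. The tin's rim still matched its starting position afterwards.
- **Cover:** the force peaked at about 15 N roughly 9 mm above the rim, then dropped to near zero. The cover landed at the expected height (TCP z 0.1367 m against 0.137 m predicted).
- **Last check:** the push was about 28 N down, with about 7 N sideways that I did not fully balance out. The three hooks I could see were upright over the flange. The fourth was hidden behind the gripper, so I judged it only from the landing height. In the top view nothing else looked moved, though the arm hides part of the bench.

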